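Change the sample in the block heater from behind the bottles

ROBOT

A 6-joint arm with a two-finger parallel gripper is mounted at the origin on the work surface; the furniture and walls round the work are solid. World frame = base frame: x ahead of the robot, y to its left, z up, the work surface at z = 0. Lengths are in m, angles in rad, forces in N, time in s.
With the tool pointing down it reaches from about 0.4 to 0.825 m from the base axis. Payload 7 kg.
Tool frame: the origin (TCP) lies midway between the tips of the shut fingers; the grasp point (between the pads) lies 19 mm behind it; z points along the fingers, y is the line along which they close (so a half turn about z gives the same grasp; the last joint's range is limited). The gripper opens to 88 mm and grips with 3 to 60 N. Pads are 19 mm wide; open, the fingers measure 130 mm over their backs; the gripper's body (78 mm by 193 mm) begins 47 mm behind the grasp point.
Start: joints at [1.547, 0.359, 0.012, 0, -1.224, -0.288], TCP at [0.207, 0.642, 0.227] pointing down, gripper open.
Joint ranges: [-3.07, 3.07], [-1.43, 2.12], [-1.02, 1.25], [-3.03, 1.67], [-3.05, -0], [-3.03, 3.03]. Speed limits (rad/s): [2.39, 2.39, 3.01, 3.14, 3.14, 3.14].

INTERFACE

Orientations are given as a unit quaternion [w, x, y, z].
In Python, from workcell import r gives the robot as it stands.
- The arm moves only by the tool drive_tool, never from a script. Its argument "plan" is a list of rows, each a list of 6 numbers: the shift along the world's x, y, z in mm, then the turn, a rotation vector about the world's x, y, z in rad. In form: [[tx, ty, tz, wx, wy, wz], ...]. A call has 1 to 10 rows; each row shifts and turns the commanded pose from where the row before left it; what a row does not reach is not made up. A row lasts 1/8 s, in which the tool goes at most 62.5 mm and 10.7 degrees, less where a joint would pass 70% of its speed; a pose out of reach is approached as far as the arm can. A call with a gripper value outside its range is refused whole. "claw" is the opening in per cent of the stroke, from 0 (shut) to 100 (fully open), set as the call begins (left out, the last holds). The fingers move at their own pace and stop on an object; "force" is the grip in N (left out, the last holds). Time passes only in rows, so rows that do not move let the fingers close. It gives the time, the measured TCP pose, the force and the opening at its end, in the units of the state.
- r.get_obs(): the state, without advancing time (a new reading comes with each control period).
- r.camera(name): name is "side" or "top" or "wrist"; returns the picture (420x560x3 uint8, red, green, blue); there is no depth.
- r.get_calibration(name): a dict with "mtx" (3x3 intrinsics, pixels), "R" (3x3) and "t" (3): a world point X has camera coordinates R X + t. Camera axes: x right, y down, z forward; pixel columns grow to the right and rows downward; lengths in m; the calibration is good to about 2 mm. A picture is of the moment at which its call begins: read the wrist's pose just before it. get_calibration takes no time and is no camera call; for the wrist camera it gives the pose at the moment of the call.
- r.job_done(): hands the job in, once; it reports no verdict.
The state is a dict: "time_s": time; "joint_pos": joint angles; "qvel": joint speeds; "tau": joint torques, N m; "ee_pos": TCP position; "eef_rot": TCP orientation; "ft_force": force on the tool from outside, world axes, zero at the start; "wrist_torque": the same for the moment, N m; "opening": finger opening in m.
Only numpy, scipy, OpenCV 4.12 (cv2) and the standard library are available. Lean on these libraries where they do the work, as an engineer would, in place of code of your own. Each camera call takes 0.05 s, during which the arm holds its last target. There are 200 camera calls.

TASK

The yellow-lidded sample jar at the back of the blue rack is next for the block heater: stand the two tall bottles in front of it on the grey spill tray to get at it, leaving the third bottle and the white-lidded jar in place. Put the yellow-lidded jar into a free well of the heater and the finished green-lidded jar into the rack well that the yellow-lidded one came from, then return each bottle to the same rack well it came from. Everything ends upright and fully seated.

Things in the scene. Friction and masses are not known exactly. Their poses are not given: they have to be found in the camera images.
- jar_yellow: 60 ml round amber glass jar, paper label, a yellow screw lid: 58 mm tall; glass 44 mm across up to 43 mm height, lid 46 mm across from there to the top; about 0.12 kg. The next sample to be heated. Starts in one of the rack's two small rear wells, with a tall bottle close on either side in front of it. Origin: centre of its underside; z up. Grip it across the lid.
- jar_green: 60 ml round amber glass jar, paper label, a green screw lid: 58 mm tall; glass 44 mm across up to 43 mm height, lid 46 mm across from there to the top; about 0.12 kg. The finished sample. Starts in one of the two wells of the block heater. Origin: centre of its underside; z up. Grip it across the lid.
- jar_white: 60 ml round amber glass jar, paper label, a white screw lid: 58 mm tall; glass 44 mm across up to 43 mm height, lid 46 mm across from there to the top; about 0.12 kg. Stays in the other small rear well of the rack throughout. Origin: centre of its underside; z up. Grip it across the lid.
- bottle_red: Polythene bottle with red screw cap and orange label band, 68 mm across, 168 mm tall overall; cap 34 mm across, from 146 to 168 mm height. Starts in one of the three big rack wells. Origin: centre of its underside; z up. Grip it across the cap from above; about 0.4 kg.
- bottle_blue: Clear bottle with plain blue screw cap, 70 mm across, 145 mm tall overall; cap 47 mm across, from 123 to 145 mm height. Starts in one of the three big rack wells. Origin: centre of its underside; z up. Grip it across the cap from above; about 0.4 kg.
- bottle_port: Clear narrow bottle with white cap that carries two short tube ports, 60 mm across, 148 mm tall overall; cap 45 mm across, from 116 to 138 mm height, ports (not solid) above it to 148 mm. Starts in one of the three big rack wells. Origin: centre of its underside; z up. Grip it across the cap from above; about 0.4 kg.
- bottle_rack: Fixed blue rack, 134 (x) by 308 (y) mm: 9 mm base plate with round collars, 3 mm wall, rising to 24 mm, so wells 15 mm deep with floor 9 mm above the underside: three bottle wells, 80 mm across, at rack x = -19.5 mm, y = +106, 0, -106 mm; behind and between them two jar wells, 54 mm across, at x = +32.5 mm, y = +53, -53 mm. Origin: centre of underside; x away from the robot, z up.
- block_heater: Fixed white dry block heater, 136 (x) by 186 (y) mm, aluminium block on top, block top 86 mm above the bench. Two round wells, 54 mm across, 20 mm deep (floor 66 mm above the underside), at heater x = +12 mm, y = +42 and -42 mm: one holds the green-lidded jar, the other is empty. Origin: centre of its underside; display on the -x face; z up.
- spill_tray: Fixed shallow grey spill tray for bottles set aside, outside 120 (x) by 206 (y) mm, walls 4 mm thick, 14 mm high, floor 5 mm above its underside. Room for two bottles side by side along its y, e.g. at y = +48 and -48 mm. Origin: centre of its underside; z up.
Mind the look-alikes: they are no part of the job. Leave any pink look-alike of the jar_yellow alone.

How it is judged:
By the outcome, as a careful person would: the job done as asked, in the order asked, and still so for the second after the job is handed in, with the robot touching nothing.
It also fails if it takes over 136 s, if anything falls off the work surface, if the arm or the gripper's body presses on something with over 40 N, if the wrist force passes 120 N, or if a joint passes its speed limit or range.

## Working session

There is one attempt and no reset: what is moved stays moved. The work goes in short steps, Python scripts to look and compute and a tool call to move; the robot and the scene stay as the last step left them, time stands still between calls to the robot, and variables do not carry over. Pictures are saved under pics/ and viewed, on a budget of 14 in all, crops included, one or two more only if the job needs it, and the job is handed in when it is done.

Besides the shell and the picture viewer there is one more tool, called after "Call:" in YAML: its name, and indented under it one key for each argument. drive_tool: Moves the arm, as the interface text tells. Its arguments: {"type":"object","properties":{"plan":{"type":"array","items":{"type":"array","items":{"type":"number"}}},"claw":{"type":"number"},"force":{"type":"number"}},"required":["plan"]}

```bash
ls; mkdir -p pics; python3 - <<'E'
from workcell import r
import cv2
o=r.get_obs(); print(o['time_s'],o['ee_pos'],o['eef_rot'],o['opening'])
for n in ['side','top']:
    c=r.get_calibration(n); print(n,c['mtx'].tolist() if hasattr(c['mtx'],'tolist') else c['mtx'],c['R'],c['t'])
    cv2.imwrite(f'pics/{n}0.png',cv2.resize(r.camera(n)[:,:,::-1],(800,600)))
E
```

```text
pics
0.0 [0.20692712 0.64198739 0.22561728] [ 8.31631201e-04  9.87864248e-01 -1.55317522e-01 -5.49777026e-05] 0.08765168638071112
side [[407.2988553835656, 0.0, 275.023018192949], [0.0, 407.2988553835656, 204.57489497194805], [0.0, 0.0, 1.0]] [[ 0.39571669  0.91836115 -0.00459403]
 [ 0.75415145 -0.32780619 -0.56903312]
 [-0.52408386  0.22171131 -0.82230177]] [-0.20496552 -0.29271415  1.31079072]
top [[440.0048616004304, 0.0, 275.1768405516633], [0.0, 440.0048616004304, 205.73877507680382], [0.0, 0.0, 1.0]] [[ 0.01857791 -0.99981262 -0.00543883]
 [-0.97157519 -0.01676867 -0.23613651]
 [ 0.23600106  0.00967115 -0.97170467]] [0.00788689 0.4931566  1.11383359]
```

View pics/top0.png

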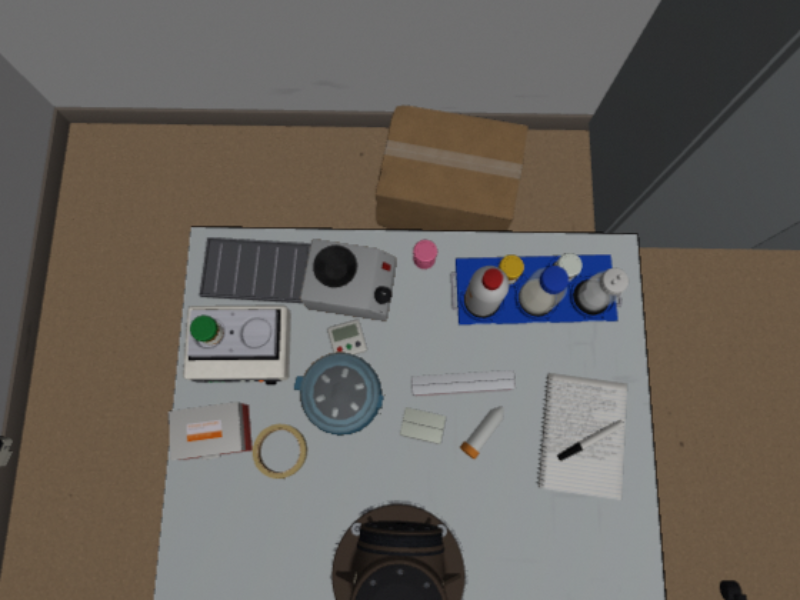

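View pics/side0.png

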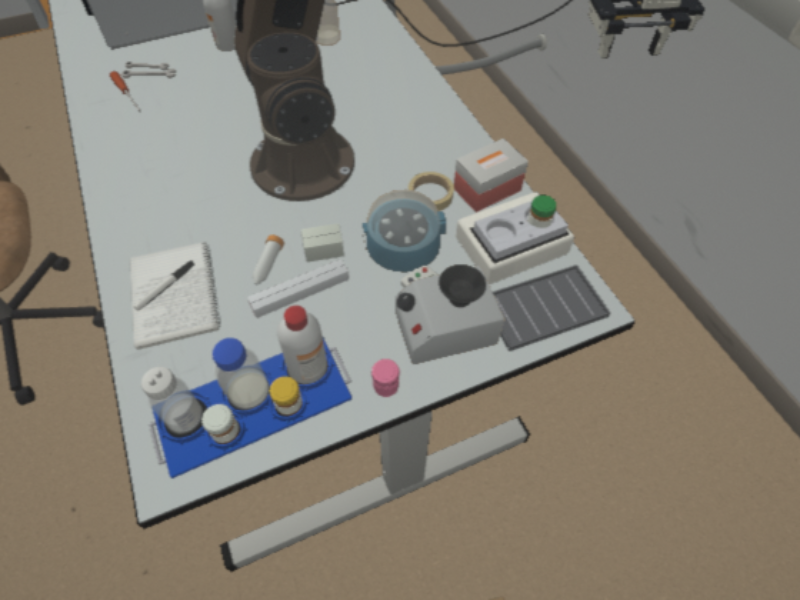

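```bash
cat > h.py <<'E'
import numpy as np, cv2
from workcell import r
C={n:r.get_calibration(n) for n in ('side','top')}
def ray(c,px,z):
    c=C[c] if isinstance(c,str) else c
    M=np.array(c['mtx']);R=np.array(c['R']);t=np.array(c['t'])
    d=R.T@np.linalg.inv(M)@np.array([px[0],px[1],1.]); o=-R.T@t
    return o+d*(z-o[2])/d[2]
def proj(c,X):
    c=C[c] if isinstance(c,str) else c
    p=np.array(c['mtx'])@(np.array(c['R'])@np.array(X)+np.array(c['t'])); return p[:2]/p[2]
def ortho(img,c,z,x0,x1,y0,y1,s=2000):
    # up=+x, left=+y
    W=int((y1-y0)*s);H=int((x1-x0)*s)
    src=np.float32([proj(c,(x1,y1,z)),proj(c,(x1,y0,z)),proj(c,(x0,y0,z)),proj(c,(x0,y1,z))])
    Hm=cv2.getPerspectiveTransform(src,np.float32([[0,0],[W,0],[W,H],[0,H]]))
    return cv2.warpPerspective(img,Hm,(W,H),flags=cv2.INTER_CUBIC)
E
python3 - <<'E'
from h import *
im={n:r.camera(n) for n in ('top','side')}
np.savez('im0.npz',**im)
S=560/800
seeds={'red':((493,279),(295,317),.177),'blue':((554,279),(229,353),.154),'yellow':((512,263),(285,388),.067),'white':((569,262),(218,417),.067),'pink':((425,249),(385,370),.06),'green':((204,327),(543,204),.124),'port':((615,277),(158,378),.147)}
for k,(a,b,z) in seeds.items():
    out=[]
    for n,p in (('top',a),('side',b)):
        lab=cv2.cvtColor(im[n],cv2.COLOR_RGB2HSV).astype(int)
        x,y=int(p[0]*S),int(p[1]*S); m=np.zeros((422,562),np.uint8)
        h=cv2.cvtColor(im[n],cv2.COLOR_RGB2HSV); 
        _,_,_,rc=cv2.floodFill(im[n].copy(),m,(x,y),0,(22,22,22),(22,22,22),4|cv2.FLOODFILL_FIXED_RANGE|cv2.FLOODFILL_MASK_ONLY|(255<<8))
        ys,xs=np.nonzero(m[1:-1,1:-1]); out.append((xs.mean(),ys.mean(),rc,len(xs)))
    pt=ray('top',out[0][:2],z);ps=ray('side',out[1][:2],z)
    print(k,pt.round(4)[:2],ps.round(4)[:2],[ (o[2],o[3]) for o in out])
# blue rack
for n in im:
    h=cv2.cvtColor(im[n],cv2.COLOR_RGB2HSV)
A=ortho(im['top'],'top',.009,.5,.75,-.46,-.1,1600); B=ortho(im['side'],'side',.009,.5,.75,-.46,-.1,1600)
cv2.imwrite('pics/rack.png',np.vstack([A,B])[:,:,::-1][:, :][:800]); print(A.shape)
A2=ortho(im['top'],'top',.014,.45,.75,.1,.55,1000); B2=ortho(im['top'],'top',.086,.45,.75,.1,.55,1000)
cv2.imwrite('pics/left.png',np.vstack([A2,B2])[:,:,::-1])
cv2.imwrite('pics/rack.png',cv2.resize(np.vstack([A,B])[:,:,::-1],(432,600)))
E
```

```text
red [ 0.4943 -0.1516] [ 0.5002 -0.152 ] [((339, 189, 13, 14), 130), ((199, 215, 15, 12), 136)]
blue [ 0.4846 -0.2262] [ 0.5058 -0.2607] [((320, 179, 112, 48), 1983), ((149, 237, 21, 18), 284)]
yellow [ 0.5491 -0.2042] [ 0.5521 -0.204 ] [((351, 179, 15, 15), 181), ((189, 264, 19, 17), 242)]
white [ 0.5552 -0.3144] [ 0.5568 -0.3128] [((392, 178, 15, 15), 169), ((142, 283, 19, 18), 260)]
pink [ 0.579  -0.0426] [ 0.5828 -0.0423] [((290, 168, 16, 15), 188), ((260, 251, 19, 17), 235)]
green [0.4108 0.3465] [0.4158 0.3461] [((133, 221, 18, 18), 244), ((372, 137, 17, 12), 149)]
port [ 0.2331 -0.0321] [ 0.4991 -0.3627] [((108, 159, 357, 261), 59447), ((109, 259, 5, 6), 17)]
(400, 576, 3)
```

```bash
python3 - <<'E'
from h import *
im=np.load('im0.npz')
def grid(A,x0,x1,y0,y1,s,st=.05):
    A=np.ascontiguousarray(A)
    for x in np.arange(x0,x1,st):
        cv2.line(A,(0,int((x1-x)*s)),(8,int((x1-x)*s)),(255,0,0),2); 
    for y in np.arange(y1,y0,-st):
        cv2.line(A,(int((y1-y)*s),0),(int((y1-y)*s),8),(255,0,0),2)
    return A
a=(.42,.62,-.46,-.06); s=1450
L=[grid(ortho(im[n],n,.009,*a,s),*a,s) for n in ('top','side')]
cv2.imwrite('pics/rack.png',np.vstack(L)[:,:,::-1])
b=(.32,.62,.12,.42); s=1000
L=[grid(ortho(im[n],n,z,*b,s),*b,s) for n,z in (('top',.086),('side',.086),('top',.014),('side',.014))]
cv2.imwrite('pics/left.png',np.vstack([np.hstack(L[:2]),np.hstack(L[2:])])[:,:,::-1])
E
```

```text
(no output)
```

View pics/rack.png

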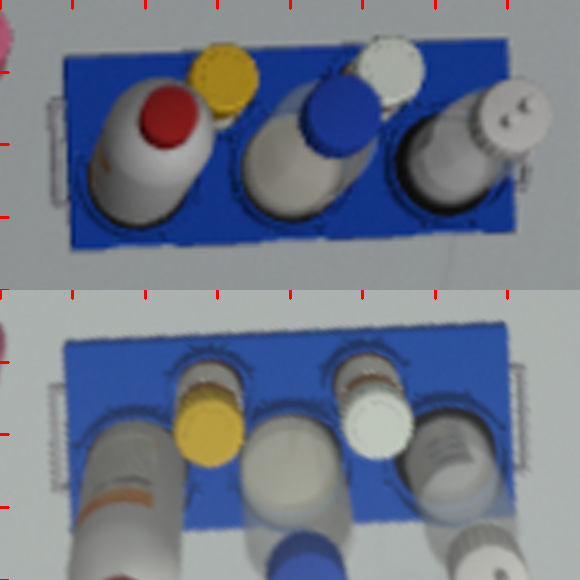

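View pics/left.png

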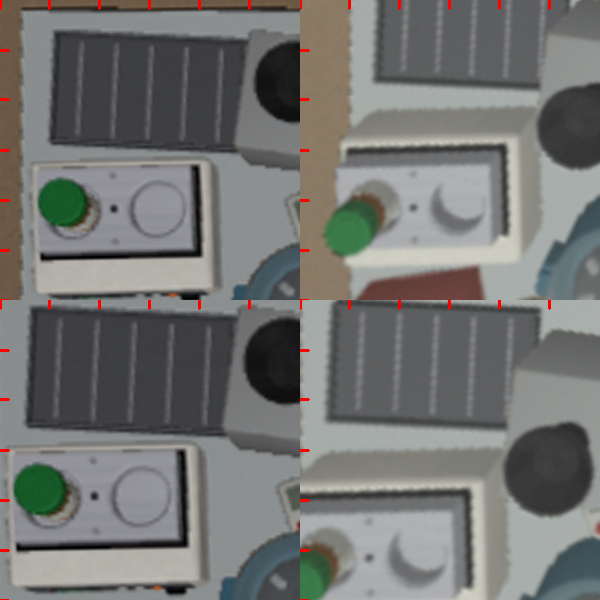

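```bash
cat >> h.py <<'E'
def tri(a,b):
    A=[];B=[]
    for n,p in (('top',a),('side',b)):
        c=C[n];R=np.array(c['R']);t=np.array(c['t']);o=-R.T@t
        d=R.T@np.linalg.inv(c['mtx'])@np.array([p[0]*.7,p[1]*.7,1]);d/=np.linalg.norm(d)
        P=np.eye(3)-np.outer(d,d);A.append(P);B.append(P@o)
    X=np.linalg.solve(sum(A),sum(B)); return X.round(4), [np.linalg.norm(P@X-b).round(4) for P,b in zip(A,B)]
E
python3 - <<'E'
from h import *
for k,a,b in (('disc',(335,266),(462,286)),('knob',(383,296),(405,301)),('plate corner front left',(302,304),(498,317)),('red',(493,279),(295,317)),('blue',(554,279),(229,353)),('port',(614,280),(158,378)),('green',(204,327),(543,204)),('yellow',(512,265),(285,388)),('pot',(341,391),(403,228)),('box',(250,405),(497,150))): print(k,*tri(a,b))
E
```

```text
disc [0.525  0.1204 0.1299] [np.float64(0.0007), np.float64(0.0007)]
knob [0.4841 0.0362 0.0796] [np.float64(0.0013), np.float64(0.0013)]
plate corner front left [ 0.5031  0.2173 -0.062 ] [np.float64(0.0131), np.float64(0.0131)]
red [ 0.4964 -0.1525  0.1653] [np.float64(0.0012), np.float64(0.0012)]
blue [ 0.5039 -0.2614  0.1441] [np.float64(0.0012), np.float64(0.0012)]
port [ 0.5036 -0.3659  0.1444] [np.float64(0.0004), np.float64(0.0004)]
green [0.4134 0.3462 0.1196] [np.float64(0.0007), np.float64(0.0007)]
yellow [ 0.5513 -0.2028  0.0658] [np.float64(0.0022), np.float64(0.0022)]
pot [0.3123 0.1088 0.055 ] [np.float64(0.0013), np.float64(0.0013)]
box [0.2906 0.2742 0.1679] [np.float64(0.0321), np.float64(0.0321)]
```

Call:
drive_tool:
  plan:
    - [18, -50, 15, 0, 0, -0.076]
    - [18, -50, 15, 0, 0, -0.076]
    - [18, -50, 15, 0, 0, -0.076]
    - [18, -50, 15, 0, 0, -0.076]
    - [18, -50, 15, 0, 0, -0.076]
    - [18, -50, 10, 0, 0, -0.076]
    - [18, -50, 10, 0, 0, -0.076]
    - [18, -50, 0, 0, 0, -0.076]
    - [18, -50, 0, 0, 0, -0.076]
    - [18, -50, 0, 0, 0, -0.076]
  claw: 100
  force: 30

```text
time_s: 1.45
ee_pos: [0.3872, 0.1407, 0.3219]
eef_rot: [-0.001, 0.859, -0.511, 0.0]
ft_force: [0.1, -0.8, 0.0]
opening: 0.0877
```

Call:
drive_tool:
  plan:
    - [18, -49, 0, 0, 0, -0.076]
    - [18, -49, 0, 0, 0, -0.076]
    - [18, -49, 0, 0, 0, -0.076]
    - [18, -49, 0, 0, 0, -0.076]
    - [18, -49, 0, 0, 0, -0.076]
    - [18, -49, 0, 0, 0, -0.076]
    - [0, 0, 0, 0, 0, 0]

```text
time_s: 2.33
ee_pos: [0.4953, -0.1544, 0.3205]
eef_rot: [0.001, 0.72, -0.694, -0.001]
ft_force: [-0.2, 0.4, -0.8]
opening: 0.0876
```

```bash
python3 - <<'E'
from h import *
o=r.get_obs(); c=r.get_calibration('wrist'); im=r.camera('wrist')
print(o['ee_pos'],o['eef_rot'],o['joint_pos']); cc={k:np.array(c[k]) for k in('mtx','R','t')}
np.savez('w0.npz',im=im,**cc)
print('cam',-cc['R'].T@cc['t'],cc['R'][2])
im=cv2.resize(im,(800,600))
cv2.imwrite('pics/w0.png',im[:,:,::-1])
E
```

```text
[ 0.4953176  -0.1544245   0.32047008] [ 8.61450686e-04  7.20279892e-01 -6.93682726e-01 -6.40800737e-04] [ 7.65906069e-02  5.05879705e-02 -1.69379117e-01  1.93404814e-04
 -1.35296822e+00 -3.90162941e-02]
cam [ 0.49864911 -0.22813561  0.47905544] [-0.01182989  0.27358379 -0.96177542]
```

View pics/w0.png

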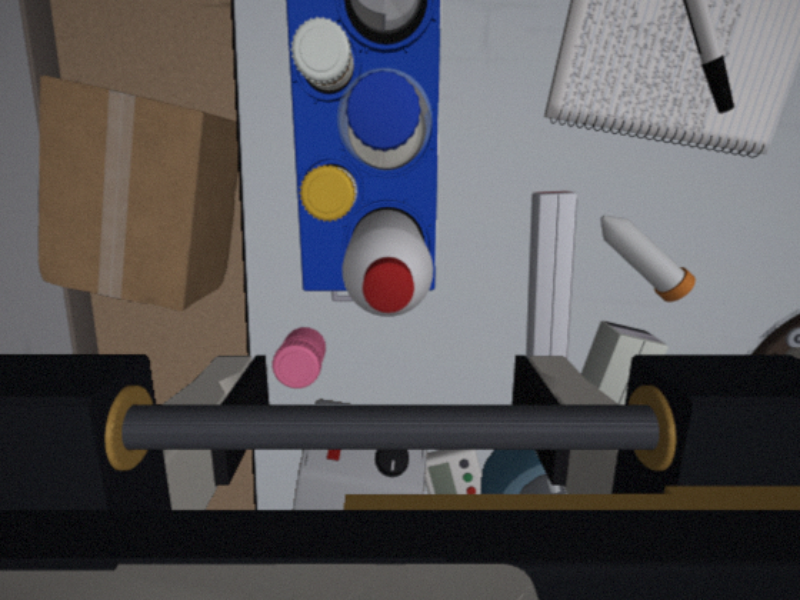

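Candidates for the jar in the start top view: yellow lid (512,267) in the rack, pink look-alike (425,252) on the bench, white lid (569,265). I choose the yellow lid. The wrist view confirms it: yellow at (328,192) sits between the red cap (388,287) and blue cap (383,118). Pink at (300,360) is off the rack.

```bash
python3 - <<'E'
from h import *
d=np.load('w0.npz'); c={k:d[k] for k in('mtx','R','t')}
for k,p,z in (('red',(388,287),.177),('blue',(383,112),.154),('yellow',(328,190),.067),('white',(322,48),.067),('rackL_back',(304,291),.009),('rackL_front',(435,291),.009),('pink',(298,366),.058)):
    print(k,ray(c,(p[0]*.7,p[1]*.7),z)[:2].round(4))
print(tri((204,431),(490,158)))
E
```

```text
red [ 0.4965 -0.1522]
blue [ 0.5035 -0.2599]
yellow [ 0.5486 -0.206 ]
white [ 0.5534 -0.3129]
rackL_back [ 0.5797 -0.1027]
rackL_front [ 0.4478 -0.1075]
pink [ 0.5778 -0.0424]
(array([0.2361, 0.3389, 0.0865]), [np.float64(0.0005), np.float64(0.0005)])
```

Call:
drive_tool:
  plan:
    - [1, 2, -45, 0, 0, 0]
    - [0, 0, -45, 0, 0, 0]
    - [0, 0, -42, 0, 0, 0]
    - [0, 0, -25, 0, 0, 0]
    - [0, 0, -10, 0, 0, 0]
    - [0, 0, 0, 0, 0, 0]

```text
time_s: 3.12
ee_pos: [0.4961, -0.149, 0.1548]
eef_rot: [0.0, 0.723, -0.691, -0.0]
ft_force: [0.0, 0.2, 1.4]
opening: 0.0874
```

Call:
drive_tool:
  plan:
    - [0, 0, 0, 0, 0, 0]
    - [0, 0, 0, 0, 0, 0]
    - [0, 0, 0, 0, 0, 0]
    - [0, 0, 0, 0, 0, 0]
    - [0, 0, 0, 0, 0, 0]
  claw: 0
  force: 35

```text
time_s: 3.75
ee_pos: [0.4961, -0.1496, 0.1546]
eef_rot: [-0.0, 0.722, -0.692, 0.0]
ft_force: [-0.1, 0.2, -0.5]
opening: 0.0429
```

Call:
drive_tool:
  plan:
    - [0, -2.5, 0, 0, 0, 0]
    - [0, 0, 0, 0, 0, 0]
    - [0, 0, 0, 0, 0, 0]
    - [0, 0, 0, 0, 0, 0]

```text
time_s: 4.25
ee_pos: [0.4962, -0.1521, 0.1546]
eef_rot: [-0.0, 0.722, -0.692, 0.0]
ft_force: [0.3, 0.8, 0.8]
opening: 0.0326
```

Call:
drive_tool:
  plan:
    - [0, 0, 8, 0, 0, 0]
    - [0, 0, 22, 0, 0, 0]
    - [0, 0, 35, 0, 0, 0]
    - [0, 0, 40, 0, 0, 0]
    - [0, 0, 40, 0, 0, 0]
    - [0, 0, 15, 0, 0, 0]

```text
time_s: 5.0
ee_pos: [0.4965, -0.1522, 0.3167]
eef_rot: [-0.001, 0.722, -0.692, 0.001]
ft_force: [0.2, 1.0, -4.7]
opening: 0.0327
```

Call:
drive_tool:
  plan:
    - [2, 20, 0, 0, 0, 0]
    - [5, 40, 0, 0, 0, 0]
    - [6, 50, 0, 0, 0, 0]
    - [6, 50, 0, 0, 0, 0]
    - [6, 50, 0, 0, 0, 0]
    - [6, 50, 0, 0, 0, 0]
    - [6, 50, 0, 0, 0, 0]
    - [6, 50, 0, 0, 0, 0]
    - [6, 50, 0, 0, 0, 0]
    - [5, 40, 0, 0, 0, 0]

```text
time_s: 6.25
ee_pos: [0.5493, 0.2996, 0.3124]
eef_rot: [0.002, 0.722, -0.692, -0.0]
ft_force: [0.6, -1.3, -4.2]
opening: 0.0327
```

Call:
drive_tool:
  plan:
    - [4, 25, -10, 0, 0, 0]
    - [1, 12, -20, 0, 0, 0]
    - [0, 0, 0, 0, 0, 0]

```text
time_s: 6.62
ee_pos: [0.5537, 0.3338, 0.2807]
eef_rot: [0.003, 0.722, -0.692, -0.0]
ft_force: [-0.4, -0.9, -4.6]
opening: 0.033
```

```bash
python3 - <<'E'
from h import *
o=r.get_obs(); c=r.get_calibration('wrist'); im=r.camera('wrist')
print(o['ee_pos'],o['eef_rot'],o['opening'],o['joint_pos']); cc={k:np.array(c[k]) for k in('mtx','R','t')}
np.savez('w1.npz',im=im,**cc)
cv2.imwrite('pics/w1.png',cv2.resize(im,(800,600))[:,:,::-1])
E
```

```text
[0.55366406 0.33383314 0.28072528] [ 3.20695891e-03  7.22098922e-01 -6.91782264e-01 -4.01752058e-04] 0.032954293331818235 [ 8.43151928e-01  2.88714981e-01  3.46011700e-02 -1.06845792e-03
 -1.32306318e+00 -8.00008894e-01]
```

View pics/w1.png

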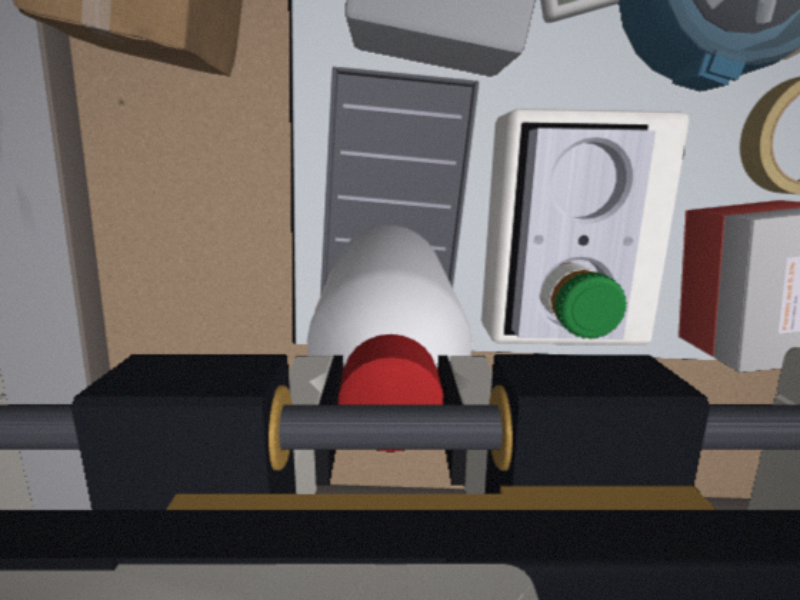

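```bash
python3 - <<'E'
from h import *
d=np.load('w1.npz'); c={k:d[k] for k in('mtx','R','t')}
for k,p,z in (('trR_back',(335,69),.014),('trR_front',(478,81),.014),('well',(592,179),.086),('holes mid',(583,240),.086),('greenlid',(590,302),.124),('hotplate L',(352,36),.05),('box edge',(740,368),.09),('box edge2',(722,213),.09)):
    print(k,ray(c,(p[0]*.7,p[1]*.7),z)[:2].round(4))
for n,p in(('top',(257,333)),('side',(498,230))): print(n,ray(n,(p[0]*.7,p[1]*.7),.086)[:2].round(4))
E
```

```text
trR_back [0.6031 0.1868]
trR_front [0.4869 0.1908]
well [0.4118 0.2632]
holes mid [0.4117 0.3069]
greenlid [0.4163 0.3438]
hotplate L [0.5872 0.1706]
box edge [0.2745 0.4017]
box edge2 [0.3162 0.2829]
top [0.4099 0.2597]
side [0.4121 0.2588]
```

Call:
drive_tool:
  plan:
    - [0, 3, -30, 0, 0, 0]
    - [0, 0, -40, 0, 0, 0]
    - [0, 0, -35, 0, 0, 0]
    - [0, 0, -15, 0, 0, 0]
    - [0, 0, -6, 0, 0, 0]
    - [0, 0, 0, 0, 0, 0]

```text
time_s: 7.42
ee_pos: [0.5557, 0.338, 0.1597]
eef_rot: [-0.001, 0.722, -0.692, 0.0]
ft_force: [0.2, -0.0, -3.2]
opening: 0.0329
```

Call:
drive_tool:
  plan:
    - [0, 0, -5, 0, 0, 0]
    - [0, 0, -3, 0, 0, 0]
    - [0, 0, -1.5, 0, 0, 0]
    - [0, 0, 0, 0, 0, 0]

```text
time_s: 7.92
ee_pos: [0.5554, 0.3381, 0.1496]
eef_rot: [-0.0, 0.722, -0.692, 0.0]
ft_force: [-0.0, 0.3, 0.1]
opening: 0.0333
```

Call:
drive_tool:
  plan:
    - [0, 0, 0, 0, 0, 0]
    - [0, 0, 0, 0, 0, 0]
    - [0, 0, 0, 0, 0, 0]
    - [0, 0, 20, 0, 0, 0]
    - [0, 0, 40, 0, 0, 0]
    - [0, 0, 50, 0, 0, 0]
    - [0, 0, 50, 0, 0, 0]
  claw: 100

```text
time_s: 8.8
ee_pos: [0.555, 0.3377, 0.3107]
eef_rot: [-0.0, 0.722, -0.692, 0.0]
ft_force: [0.5, 1.1, -0.1]
opening: 0.0873
```

Call:
drive_tool:
  plan:
    - [-5, -55, 5, 0, 0, 0]
    - [-5, -60, 0, 0, 0, 0]
    - [-5, -60, 0, 0, 0, 0]
    - [-5, -60, 0, 0, 0, 0]
    - [-5, -60, 0, 0, 0, 0]
    - [-5, -60, 0, 0, 0, 0]
    - [-5, -60, 0, 0, 0, 0]
    - [-5, -60, 0, 0, 0, 0]
    - [-5, -60, 0, 0, 0, 0]
    - [-5, -60, 0, 0, 0, 0]

```text
time_s: 10.05
ee_pos: [0.5047, -0.259, 0.3145]
eef_rot: [-0.0, 0.722, -0.692, 0.0]
ft_force: [1.6, -0.1, 0.5]
opening: 0.0882
```

Call:
drive_tool:
  plan:
    - [0, 0, -20, 0, 0, 0]
    - [0, 0, -50, 0, 0, 0]
    - [0, 0, -50, 0, 0, 0]
    - [0, 0, -40, 0, 0, 0]
    - [0, 0, -15, 0, 0, 0]
    - [0, 0, -8, 0, 0, 0]
    - [0, 0, 0, 0, 0, 0]

```text
time_s: 10.92
ee_pos: [0.5057, -0.2572, 0.1319]
eef_rot: [-0.0, 0.722, -0.692, 0.001]
ft_force: [1.1, 0.6, 0.2]
opening: 0.0874
```

Call:
drive_tool:
  plan:
    - [-2, -3, -1, 0, 0, 0]
    - [0, 0, 0, 0, 0, 0]
    - [0, 0, 0, 0, 0, 0]
    - [0, 0, 0, 0, 0, 0]
    - [0, 0, 0, 0, 0, 0]
    - [0, 0, 0, 0, 0, 0]
  claw: 0

```text
time_s: 11.68
ee_pos: [0.5033, -0.2601, 0.1301]
eef_rot: [-0.0, 0.722, -0.692, 0.0]
ft_force: [1.6, -0.6, 0.1]
opening: 0.0485
```

Call:
drive_tool:
  plan:
    - [0, 0, 0, 0, 0, 0]
    - [0, 0, 0, 0, 0, 0]
    - [0, 0, 8, 0, 0, 0]
    - [0, 0, 22, 0, 0, 0]
    - [0, 0, 40, 0, 0, 0]
    - [0, 0, 45, 0, 0, 0]
    - [0, 0, 40, 0, 0, 0]
    - [0, 0, 10, 0, 0, 0]

```text
time_s: 12.68
ee_pos: [0.5037, -0.2604, 0.2981]
eef_rot: [-0.001, 0.722, -0.692, 0.002]
ft_force: [0.5, -0.1, -3.7]
opening: 0.0484
```

Call:
drive_tool:
  plan:
    - [2, 20, 0, 0, 0, 0]
    - [4, 40, 0, 0, 0, 0]
    - [5, 58, 0, 0, 0, 0]
    - [5, 58, 0, 0, 0, 0]
    - [5, 58, 0, 0, 0, 0]
    - [5, 58, 0, 0, 0, 0]
    - [5, 58, 0, 0, 0, 0]
    - [5, 58, 0, 0, 0, 0]
    - [5, 50, 0, 0, 0, 0]
    - [3, 30, 0, 0, 0, 0]

```text
time_s: 13.92
ee_pos: [0.5461, 0.2301, 0.2932]
eef_rot: [0.001, 0.723, -0.691, -0.001]
ft_force: [-0.0, -0.4, -3.5]
opening: 0.0482
```

Call:
drive_tool:
  plan:
    - [1, 12, -20, 0, 0, 0]
    - [0, 0, -40, 0, 0, 0]
    - [0, 0, -45, 0, 0, 0]
    - [0, 0, -38, 0, 0, 0]
    - [0, 0, -15, 0, 0, 0]
    - [0, 0, 0, 0, 0, 0]

```text
time_s: 14.68
ee_pos: [0.5476, 0.2395, 0.1361]
eef_rot: [0.001, 0.722, -0.692, -0.0]
ft_force: [-0.2, 0.5, -1.9]
opening: 0.0481
```

Call:
drive_tool:
  plan:
    - [0, 2, -5, 0, 0, 0]
    - [0, 0, -4, 0, 0, 0]
    - [0, 0, -1.5, 0, 0, 0]
    - [0, 0, 0, 0, 0, 0]

```text
time_s: 15.18
ee_pos: [0.5481, 0.242, 0.1268]
eef_rot: [-0.0, 0.722, -0.692, 0.0]
ft_force: [-0.3, 0.1, -2.7]
opening: 0.0485
```

Call:
drive_tool:
  plan:
    - [0, 0, -1.5, 0, 0, 0]
    - [0, 0, 0, 0, 0, 0]
    - [0, 0, 0, 0, 0, 0]

```text
time_s: 15.55
ee_pos: [0.5482, 0.242, 0.1252]
eef_rot: [-0.0, 0.722, -0.692, 0.0]
ft_force: [0.5, 0.0, -2.1]
opening: 0.0485
```

Call:
drive_tool:
  plan:
    - [0, 0, -1, 0, 0, 0]
    - [0, 0, 0, 0, 0, 0]

```text
time_s: 15.8
ee_pos: [0.5485, 0.2421, 0.1251]
eef_rot: [-0.001, 0.722, -0.692, 0.0]
ft_force: [-1.7, -0.7, 5.1]
opening: 0.0479
```

Contact, seated. Release, and go to the yellow jar.

Call:
drive_tool:
  plan:
    - [0, 0, 0.8, 0, 0, 0]
    - [0, 0, 0, 0, 0, 0]
    - [0, 0, 0, 0, 0, 0]
    - [0, 0, 0, 0, 0, 0]
    - [0, 0, 20, 0, 0, 0]
    - [0, 0, 40, 0, 0, 0]
    - [0, 0, 40, 0, 0, 0]
    - [0, 0, 30, 0, 0, 0]
  claw: 100

```text
time_s: 16.8
ee_pos: [0.5484, 0.242, 0.2568]
eef_rot: [-0.001, 0.722, -0.692, 0.0]
ft_force: [0.6, 0.4, 0.1]
opening: 0.088
```

Call:
drive_tool:
  plan:
    - [0, -30, 0, 0, 0, 0]
    - [0, -55, 0, 0, 0, 0]
    - [0, -58, 0, 0, 0, 0]
    - [0, -58, 0, 0, 0, 0]
    - [0, -58, 0, 0, 0, 0]
    - [0, -58, 0, 0, 0, 0]
    - [0, -58, 0, 0, 0, 0]
    - [0, -50, 0, 0, 0, 0]
    - [0, -24, 0, 0, 0, 0]
    - [0, 0, 0, 0, 0, 0]

```text
time_s: 18.05
ee_pos: [0.5477, -0.2087, 0.2544]
eef_rot: [0.0, 0.721, -0.693, -0.0]
ft_force: [1.1, -0.2, 0.6]
opening: 0.0879
```

```bash
python3 - <<'E'
from h import *
o=r.get_obs(); print(o['ee_pos'],o['time_s'])
im=np.hstack([cv2.resize(r.camera('side'),(400,300)),cv2.resize(r.camera('side')[40:250,250:530],(400,300))])
t=np.hstack([cv2.resize(r.camera('top')[140:290,100:300],(400,300)),cv2.resize(r.camera('wrist'),(400,300))])
cv2.imwrite('pics/c1.png',np.vstack([im,t])[:,:,::-1])
E
```

```text
[ 0.54767715 -0.208709    0.25440922] 18.05
```

View pics/c1.png

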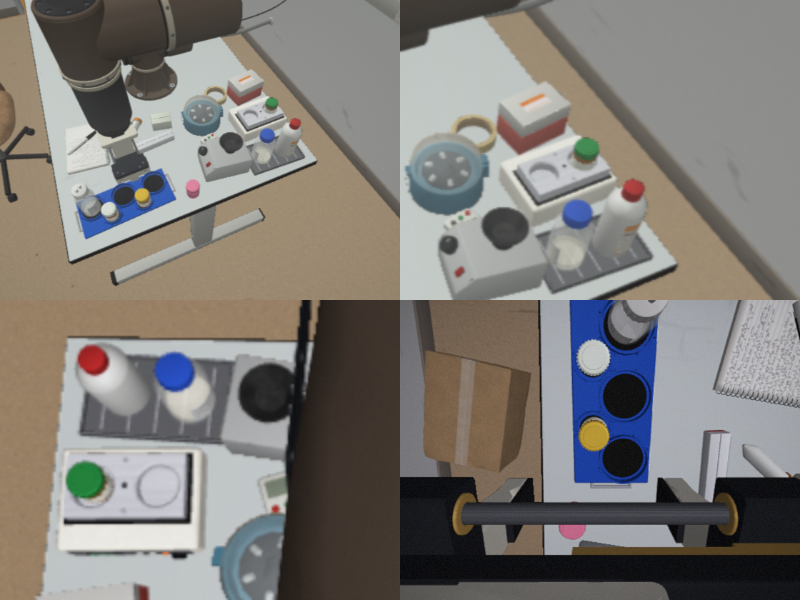

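Call:
drive_tool:
  plan:
    - [2, 3.5, -30, 0, 0, 0]
    - [0, 0, -50, 0, 0, 0]
    - [0, 0, -50, 0, 0, 0]
    - [0, 0, -45, 0, 0, 0]
    - [0, 0, -25, 0, 0, 0]
    - [0, 0, -10, 0, 0, 0]
    - [0, 0, 0, 0, 0, 0]

```text
time_s: 19.12
ee_pos: [0.5504, -0.203, 0.045]
eef_rot: [0.0, 0.723, -0.691, -0.0]
ft_force: [0.1, -0.5, 1.0]
opening: 0.0876
```

Call:
drive_tool:
  plan:
    - [0, -2, -4, 0, 0, 0]
    - [0, 0, 0, 0, 0, 0]
    - [0, 0, 0, 0, 0, 0]
    - [0, 0, 0, 0, 0, 0]
    - [0, 0, 0, 0, 0, 0]
    - [0, 0, 0, 0, 0, 0]
    - [0, 0, 0, 0, 0, 0]
    - [0, 0, 0, 0, 0, 0]
  claw: 0
  force: 30

```text
time_s: 20.12
ee_pos: [0.5502, -0.2056, 0.041]
eef_rot: [-0.0, 0.722, -0.692, 0.0]
ft_force: [-1.0, 1.0, 3.7]
opening: 0.0452
```

Call:
drive_tool:
  plan:
    - [0, 0, 8, 0, 0, 0]
    - [0, 0, 22, 0, 0, 0]
    - [0, 0, 40, 0, 0, 0]
    - [0, 0, 50, 0, 0, 0]
    - [0, 0, 50, 0, 0, 0]
    - [-4, 12, 35, 0, 0, 0]
    - [-10, 30, 0, 0, 0, 0]
    - [-16, 53, 0, 0, 0, 0]
    - [-16, 53, 0, 0, 0, 0]
    - [-16, 53, 0, 0, 0, 0]

```text
time_s: 21.38
ee_pos: [0.4871, -0.0032, 0.2461]
eef_rot: [-0.0, 0.722, -0.692, -0.0]
ft_force: [0.7, 0.7, -0.8]
opening: 0.0453
```

```bash
python3 - <<'E'
from h import *
d=np.load('w1.npz'); c={k:d[k] for k in('mtx','R','t')}; im=np.load('im0.npz')
b=(.355,.465,.21,.37); s=2400; P=[]
for I,cc in((im['top'],'top'),(im['side'],'side'),(d['im'],c)):
    A=ortho(I,cc,.086,*b,s).copy()
    for y in(.261,.345): cv2.circle(A,(int((b[3]-y)*s),int((b[1]-.4115)*s)),int(.027*s),(255,0,0),1)
    P.append(A)
P.append(P[0]*0)
cv2.imwrite('pics/well.png',np.vstack([np.hstack(P[:2]),np.hstack(P[2:])])[:,:,::-1])
E
```

```text
(no output)
```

View pics/well.png

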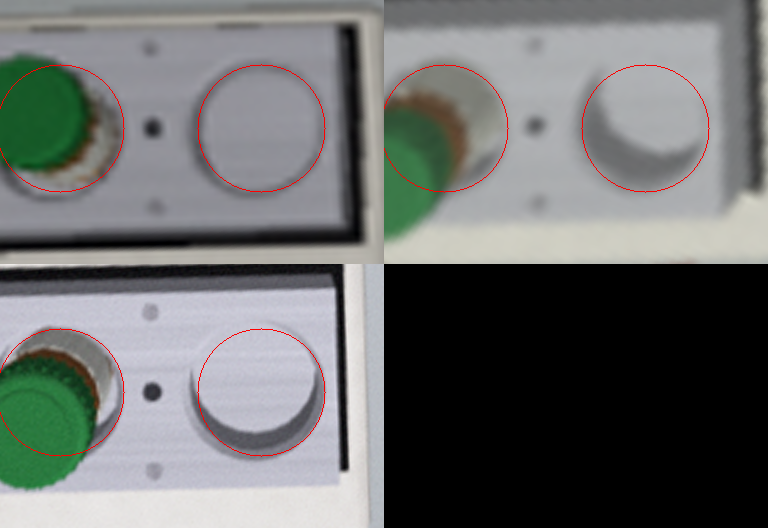

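Call:
drive_tool:
  plan:
    - [-15, 53, 0, 0, 0, 0]
    - [-15, 53, 0, 0, 0, 0]
    - [-15, 53, 0, 0, 0, 0]
    - [-15, 53, 0, 0, 0, 0]
    - [-9, 32, 0, 0, 0, 0]
    - [-6, 19, 0, 0, 0, 0]
    - [0, 0, -30, 0, 0, 0]
    - [0, 0, -40, 0, 0, 0]
    - [0, 0, -20, 0, 0, 0]
    - [0, 0, 0, 0, 0, 0]

```text
time_s: 22.62
ee_pos: [0.4125, 0.2572, 0.1547]
eef_rot: [0.002, 0.722, -0.692, 0.0]
ft_force: [0.4, 0.7, -0.4]
opening: 0.0452
```

Call:
drive_tool:
  plan:
    - [-1, 4.5, -12, 0, 0, 0]
    - [0, 0, -12, 0, 0, 0]
    - [0, 0, -4, 0, 0, 0]
    - [0, 0, 0, 0, 0, 0]

```text
time_s: 23.12
ee_pos: [0.412, 0.2628, 0.1276]
eef_rot: [0.0, 0.722, -0.692, 0.0]
ft_force: [0.1, -0.1, -0.4]
opening: 0.0456
```

Call:
drive_tool:
  plan:
    - [0, -0.8, -5, 0, 0, 0]
    - [0, 0, -6, 0, 0, 0]
    - [0, 0, -6, 0, 0, 0]
    - [0, 0, -6, 0, 0, 0]
    - [0, 0, -3, 0, 0, 0]
    - [0, 0, 0, 0, 0, 0]

```text
time_s: 23.88
ee_pos: [0.412, 0.262, 0.1016]
eef_rot: [0.0, 0.722, -0.692, 0.0]
ft_force: [0.7, -0.6, -0.6]
opening: 0.0454
```

In the well freely. Seat it.

Call:
drive_tool:
  plan:
    - [0, 0, -2, 0, 0, 0]
    - [0, 0, -1.5, 0, 0, 0]
    - [0, 0, 0, 0, 0, 0]

```text
time_s: 24.25
ee_pos: [0.4121, 0.2621, 0.0983]
eef_rot: [0.0, 0.722, -0.692, -0.0]
ft_force: [0.6, 0.3, -1.2]
opening: 0.0452
```

Call:
drive_tool:
  plan:
    - [0, 0, -1, 0, 0, 0]
    - [0, 0, -0.5, 0, 0, 0]
    - [0, 0, 0, 0, 0, 0]

```text
time_s: 24.62
ee_pos: [0.4122, 0.2622, 0.098]
eef_rot: [-0.0, 0.722, -0.692, 0.0]
ft_force: [-4.7, -2.5, 11.5]
opening: 0.0454
```

Call:
drive_tool:
  plan:
    - [0, 0, 1, 0, 0, 0]
    - [0, 0, 0, 0, 0, 0]
    - [0, 0, 0, 0, 0, 0]
    - [0, 0, 0, 0, 0, 0]
    - [0, 0, 15, 0, 0, 0]
    - [0, 0, 35, 0, 0, 0]
    - [0, 0, 40, 0, 0, 0]
    - [0, 30, 10, 0, 0, 0]
    - [0, 35, 0, 0, 0, 0]
    - [1, 18, 0, 0, 0, 0]
  claw: 100

```text
time_s: 25.88
ee_pos: [0.413, 0.3464, 0.1978]
eef_rot: [-0.0, 0.722, -0.691, -0.0]
ft_force: [0.6, -0.5, -1.1]
opening: 0.0878
```

Call:
drive_tool:
  plan:
    - [0, 0, 0, 0, 0, 0]
    - [0, 0, 0, 0, 0, 0]

```text
time_s: 26.12
ee_pos: [0.4128, 0.3444, 0.1974]
eef_rot: [0.001, 0.722, -0.692, 0.0]
ft_force: [-1.1, 0.4, -0.3]
opening: 0.0879
```

```bash
python3 - <<'E'
from h import *
o=r.get_obs(); print(o['ee_pos'],o['time_s']); c=r.get_calibration('wrist'); I=r.camera('wrist'); S=r.camera('side'); T=r.camera('top')
np.savez('w2.npz',im=I,**{k:np.array(c[k]) for k in('mtx','R','t')})
cv2.imwrite('pics/c2.png',np.hstack([cv2.resize(I,(400,300)),cv2.resize(S[110:230,300:460],(400,300))])[:,:,::-1])
E
```

```text
[0.41283946 0.34436793 0.19737203] 26.125
```

View pics/c2.png

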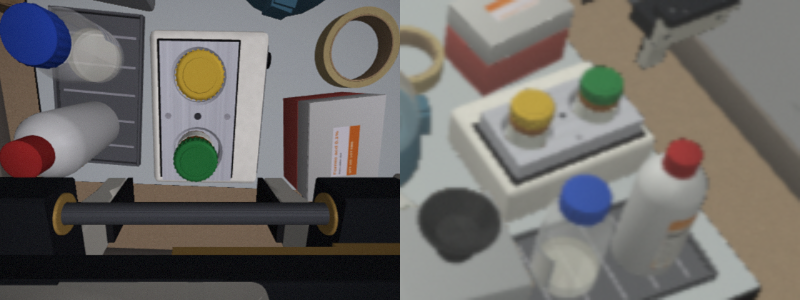

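```bash
python3 - <<'E'
from h import *
d=np.load('w2.npz'); c={k:d[k] for k in('mtx','R','t')}
h=cv2.cvtColor(d['im'],cv2.COLOR_RGB2HSV)
for k,p in(('green',(196,162)),('yellow',(200,70))): print(k,ray(c,(p[0]*1.4,p[1]*1.4),.124)[:2].round(4))
E
```

```text
green [0.4119 0.3482]
yellow [0.412  0.2596]
```

Call:
drive_tool:
  plan:
    - [-1, 2.5, -30, 0, 0, 0]
    - [0, 0, -35, 0, 0, 0]
    - [0, 0, -20, 0, 0, 0]
    - [0, 0, -10, 0, 0, 0]
    - [0, 0, -3, 0, 0, 0]
    - [0, 0, 0, 0, 0, 0]

```text
time_s: 27.02
ee_pos: [0.4124, 0.3479, 0.1005]
eef_rot: [-0.0, 0.722, -0.692, -0.0]
ft_force: [0.1, 0.1, 1.0]
opening: 0.0875
```

Call:
drive_tool:
  plan:
    - [0, 0, 0, 0, 0, 0]
    - [0, 0, 0, 0, 0, 0]
    - [0, 0, 0, 0, 0, 0]
    - [0, 0, 0, 0, 0, 0]
    - [0, 0, 0, 0, 0, 0]
    - [0, 0, 0, 0, 0, 0]
    - [0, 0, 0, 0, 0, 0]
    - [0, 0, 0, 0, 0, 0]
  claw: 0

```text
time_s: 28.02
ee_pos: [0.4121, 0.3476, 0.0999]
eef_rot: [-0.0, 0.722, -0.692, 0.0]
ft_force: [-0.3, 0.3, 0.8]
opening: 0.0453
```

Call:
drive_tool:
  plan:
    - [0, 0, 8, 0, 0, 0]
    - [0, 0, 22, 0, 0, 0]
    - [0, 0, 40, 0, 0, 0]
    - [0, 0, 50, 0, 0, 0]
    - [2, -10, 30, 0, 0, 0]
    - [8, -30, 0, 0, 0, 0]
    - [14, -55, 0, 0, 0, 0]
    - [14, -55, 0, 0, 0, 0]
    - [14, -55, 0, 0, 0, 0]
    - [14, -55, 0, 0, 0, 0]

```text
time_s: 29.28
ee_pos: [0.478, 0.0859, 0.2504]
eef_rot: [-0.0, 0.722, -0.692, 0.0]
ft_force: [1.8, 0.3, -0.8]
opening: 0.0452
```

Call:
drive_tool:
  plan:
    - [14, -55, 0, 0, 0, 0]
    - [14, -55, 0, 0, 0, 0]
    - [14, -55, 0, 0, 0, 0]
    - [14, -55, 0, 0, 0, 0]
    - [14, -45, 0, 0, 0, 0]
    - [10, -20, 0, 0, 0, 0]
    - [6, -8, -30, 0, 0, 0]
    - [0, 0, -50, 0, 0, 0]
    - [0, 0, -45, 0, 0, 0]
    - [0, 0, 0, 0, 0, 0]

```text
time_s: 30.52
ee_pos: [0.5615, -0.2047, 0.1218]
eef_rot: [0.002, 0.722, -0.692, -0.003]
ft_force: [-0.6, 0.1, -1.0]
opening: 0.0447
```

Call:
drive_tool:
  plan:
    - [-7, -0.5, -15, 0, 0, 0]
    - [-4, 0, -20, 0, 0, 0]
    - [0, 0, -15, 0, 0, 0]
    - [0, 0, -4, 0, 0, 0]
    - [0, 0, 0, 0, 0, 0]

```text
time_s: 31.15
ee_pos: [0.5535, -0.2059, 0.0713]
eef_rot: [-0.0, 0.722, -0.692, 0.0]
ft_force: [-0.6, 0.5, -0.7]
opening: 0.0453
```

Call:
drive_tool:
  plan:
    - [-3.2, 0, -4, 0, 0, 0]
    - [0, 0, -6, 0, 0, 0]
    - [0, 0, -6, 0, 0, 0]
    - [0, 0, -6, 0, 0, 0]
    - [0, 0, -2, 0, 0, 0]
    - [0, 0, 0, 0, 0, 0]

```text
time_s: 31.9
ee_pos: [0.5498, -0.2059, 0.0466]
eef_rot: [0.0, 0.722, -0.692, -0.0]
ft_force: [0.3, 1.0, -1.5]
opening: 0.0456
```

Call:
drive_tool:
  plan:
    - [0, 0, -2, 0, 0, 0]
    - [0, 0, -1.5, 0, 0, 0]
    - [0, 0, -1, 0, 0, 0]
    - [0, 0, 0, 0, 0, 0]

```text
time_s: 32.4
ee_pos: [0.55, -0.2059, 0.0429]
eef_rot: [-0.0, 0.722, -0.692, 0.0]
ft_force: [-1.5, 1.2, 3.8]
opening: 0.045
```

Call:
drive_tool:
  plan:
    - [0, 0, 0.5, 0, 0, 0]
    - [0, 0, 0, 0, 0, 0]
    - [0, 0, 0, 0, 0, 0]
    - [0, 0, 0, 0, 0, 0]
    - [0, 0, 20, 0, 0, 0]
    - [0, 0, 50, 0, 0, 0]
    - [0, 0, 55, 0, 0, 0]
    - [0, 0, 55, 0, 0, 0]
    - [0, 10, 35, 0, 0, 0]
    - [0, 40, 0, 0, 0, 0]
  claw: 100

```text
time_s: 33.65
ee_pos: [0.5513, -0.1567, 0.2613]
eef_rot: [-0.002, 0.721, -0.693, 0.002]
ft_force: [0.8, 0.2, -1.8]
opening: 0.0876
```

Call:
drive_tool:
  plan:
    - [0, 60, 0, 0, 0, 0]
    - [0, 60, 0, 0, 0, 0]
    - [0, 60, 0, 0, 0, 0]
    - [0, 60, 0, 0, 0, 0]
    - [0, 60, 0, 0, 0, 0]
    - [0, 60, 0, 0, 0, 0]
    - [0, 30, 0, 0, 0, 0]
    - [0, 8, 0, 0, 0, 0]
    - [0, 0, 0, 0, 0, 0]

```text
time_s: 34.78
ee_pos: [0.5497, 0.2421, 0.2576]
eef_rot: [0.0, 0.722, -0.692, -0.0]
ft_force: [0.5, -0.2, -0.3]
opening: 0.0881
```

```bash
python3 - <<'E'
from h import *
S=r.camera('side'); T=r.camera('top')
cv2.imwrite('pics/c3.png',np.hstack([cv2.resize(S[210:340,90:260],(400,300)),cv2.resize(T[160:240,310:440],(400,300))])[:,:,::-1])
E
```

```text
(no output)
```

View pics/c3.png

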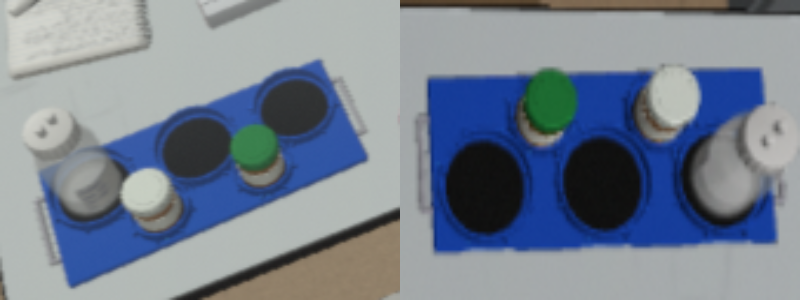

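Green jar upright in its well. Now the blue bottle at (.5485, .2421, .125).

Call:
drive_tool:
  plan:
    - [-1, 0, -35, 0, 0, 0]
    - [0, 0, -45, 0, 0, 0]
    - [0, 0, -35, 0, 0, 0]
    - [0, 0, -12, 0, 0, 0]
    - [0, 0, -4, 0, 0, 0]
    - [0, 0, 0, 0, 0, 0]

```text
time_s: 35.62
ee_pos: [0.5496, 0.2423, 0.1281]
eef_rot: [-0.001, 0.722, -0.692, 0.0]
ft_force: [0.5, 0.1, -0.4]
opening: 0.0877
```

Call:
drive_tool:
  plan:
    - [0, 0, 0, 0, 0, 0]
    - [0, 0, 0, 0, 0, 0]
    - [0, 0, 0, 0, 0, 0]
    - [0, 0, 0, 0, 0, 0]
    - [0, 0, 0, 0, 0, 0]
    - [0, 0, 0, 0, 0, 0]
    - [0, 0, 0, 0, 0, 0]
    - [0, 0, 0, 0, 0, 0]
  claw: 0
  force: 35

```text
time_s: 36.62
ee_pos: [0.5487, 0.2421, 0.1268]
eef_rot: [0.0, 0.722, -0.692, -0.0]
ft_force: [-1.4, 0.4, 1.0]
opening: 0.0472
```

Call:
drive_tool:
  plan:
    - [0, 0, 8, 0, 0, 0]
    - [0, 0, 22, 0, 0, 0]
    - [0, 0, 40, 0, 0, 0]
    - [0, 0, 45, 0, 0, 0]
    - [0, 0, 45, 0, 0, 0]
    - [-2, -15, 10, 0, 0, 0]
    - [-3, -35, 0, 0, 0, 0]
    - [-5, -55, 0, 0, 0, 0]
    - [-5, -55, 0, 0, 0, 0]
    - [-5, -55, 0, 0, 0, 0]

```text
time_s: 37.88
ee_pos: [0.5277, 0.0251, 0.2961]
eef_rot: [0.0, 0.722, -0.692, -0.0]
ft_force: [1.3, -0.5, -2.4]
opening: 0.0477
```

Call:
drive_tool:
  plan:
    - [-5, -55, 0, 0, 0, 0]
    - [-5, -55, 0, 0, 0, 0]
    - [-5, -55, 0, 0, 0, 0]
    - [-5, -55, 0, 0, 0, 0]
    - [-4, -40, 0, 0, 0, 0]
    - [-1, -20, 0, 0, 0, 0]
    - [0, -7, -20, 0, 0, 0]
    - [0, 0, -40, 0, 0, 0]
    - [0, 0, -40, 0, 0, 0]
    - [0, 0, 0, 0, 0, 0]

```text
time_s: 39.12
ee_pos: [0.5008, -0.2594, 0.1933]
eef_rot: [0.002, 0.722, -0.692, -0.003]
ft_force: [-0.2, 0.0, -2.8]
opening: 0.0476
```

Call:
drive_tool:
  plan:
    - [2, 0, -15, 0, 0, 0]
    - [0, 0, -15, 0, 0, 0]
    - [0, 0, -5, 0, 0, 0]
    - [0, 0, 0, 0, 0, 0]

```text
time_s: 39.62
ee_pos: [0.5058, -0.2599, 0.1617]
eef_rot: [0.0, 0.722, -0.692, -0.0]
ft_force: [-0.1, 0.1, -2.5]
opening: 0.0475
```

Call:
drive_tool:
  plan:
    - [-2.5, 0, -5, 0, 0, 0]
    - [0, 0, -8, 0, 0, 0]
    - [0, 0, -8, 0, 0, 0]
    - [0, 0, -6, 0, 0, 0]
    - [0, 0, -1.5, 0, 0, 0]
    - [0, 0, 0, 0, 0, 0]

```text
time_s: 40.38
ee_pos: [0.5035, -0.2599, 0.1333]
eef_rot: [0.0, 0.722, -0.692, -0.0]
ft_force: [-0.4, -0.7, -1.6]
opening: 0.0472
```

Call:
drive_tool:
  plan:
    - [0, 0, -1.5, 0, 0, 0]
    - [0, 0, -1, 0, 0, 0]
    - [0, 0, 0, 0, 0, 0]

```text
time_s: 40.75
ee_pos: [0.5039, -0.2601, 0.1317]
eef_rot: [-0.0, 0.722, -0.692, 0.001]
ft_force: [-1.4, 0.3, 3.6]
opening: 0.0472
```

Call:
drive_tool:
  plan:
    - [0, 0, 0.5, 0, 0, 0]
    - [0, 0, 0, 0, 0, 0]
    - [0, 0, 0, 0, 0, 0]
    - [0, 0, 0, 0, 0, 0]
    - [0, 0, 20, 0, 0, 0]
    - [0, 0, 50, 0, 0, 0]
    - [0, 0, 50, 0, 0, 0]
    - [0, 10, 40, 0, 0, 0]
    - [5, 40, 0, 0, 0, 0]
    - [5, 58, 0, 0, 0, 0]
  claw: 100

```text
time_s: 42.0
ee_pos: [0.5134, -0.1515, 0.2917]
eef_rot: [-0.0, 0.721, -0.693, 0.0]
ft_force: [1.2, -0.6, -0.9]
opening: 0.0877
```

Call:
drive_tool:
  plan:
    - [5, 58, 0, 0, 0, 0]
    - [5, 58, 0, 0, 0, 0]
    - [5, 58, 0, 0, 0, 0]
    - [5, 58, 0, 0, 0, 0]
    - [5, 58, 0, 0, 0, 0]
    - [5, 58, 0, 0, 0, 0]
    - [5, 58, 0, 0, 0, 0]
    - [4, 50, 0, 0, 0, 0]
    - [2, 30, 0, 0, 0, 0]
    - [0, 0, 0, 0, 0, 0]

```text
time_s: 43.25
ee_pos: [0.554, 0.3362, 0.2901]
eef_rot: [0.001, 0.723, -0.691, -0.0]
ft_force: [0.4, -0.2, 0.5]
opening: 0.0877
```

Call:
drive_tool:
  plan:
    - [1, 1.5, -35, 0, 0, 0]
    - [0, 0, -45, 0, 0, 0]
    - [0, 0, -35, 0, 0, 0]
    - [0, 0, -15, 0, 0, 0]
    - [0, 0, -8, 0, 0, 0]
    - [0, 0, 0, 0, 0, 0]

```text
time_s: 44.0
ee_pos: [0.5558, 0.3357, 0.1541]
eef_rot: [-0.0, 0.722, -0.692, 0.0]
ft_force: [-0.2, -0.0, 0.3]
opening: 0.0874
```

Call:
drive_tool:
  plan:
    - [0, 0, 0, 0, 0, 0]
    - [0, 0, 0, 0, 0, 0]
    - [0, 0, 0, 0, 0, 0]
    - [0, 0, 0, 0, 0, 0]
    - [0, 0, 0, 0, 0, 0]
    - [0, 0, 0, 0, 0, 0]
    - [0, 0, 0, 0, 0, 0]
    - [0, 0, 0, 0, 0, 0]
    - [0, 0, 0, 0, 0, 0]
  claw: 0

```text
time_s: 45.12
ee_pos: [0.5554, 0.3356, 0.1533]
eef_rot: [0.0, 0.722, -0.692, 0.0]
ft_force: [0.7, 0.7, 1.5]
opening: 0.0327
```

Call:
drive_tool:
  plan:
    - [0, 0, 8, 0, 0, 0]
    - [0, 0, 22, 0, 0, 0]
    - [0, 0, 40, 0, 0, 0]
    - [0, 0, 45, 0, 0, 0]
    - [0, 0, 40, 0, 0, 0]
    - [-1, -10, 10, 0, 0, 0]
    - [-4, -30, 0, 0, 0, 0]
    - [-6, -50, 0, 0, 0, 0]
    - [-6, -50, 0, 0, 0, 0]
    - [-6, -50, 0, 0, 0, 0]

```text
time_s: 46.38
ee_pos: [0.5309, 0.1434, 0.3166]
eef_rot: [0.001, 0.722, -0.692, -0.001]
ft_force: [0.4, -1.1, -3.7]
opening: 0.0328
```

Call:
drive_tool:
  plan:
    - [-6, -50, 0, 0, 0, 0]
    - [-6, -50, 0, 0, 0, 0]
    - [-6, -50, 0, 0, 0, 0]
    - [-6, -50, 0, 0, 0, 0]
    - [-6, -50, 0, 0, 0, 0]
    - [-5, -35, 0, 0, 0, 0]
    - [-2, -15, -20, 0, 0, 0]
    - [0, 0, -40, 0, 0, 0]
    - [0, 0, -35, 0, 0, 0]
    - [0, 0, 0, 0, 0, 0]

```text
time_s: 47.62
ee_pos: [0.4921, -0.1544, 0.2197]
eef_rot: [0.003, 0.722, -0.692, -0.003]
ft_force: [0.0, -0.1, -4.2]
opening: 0.0326
```

Call:
drive_tool:
  plan:
    - [2, 0, -15, 0, 0, 0]
    - [0, 0, -15, 0, 0, 0]
    - [0, 0, -5, 0, 0, 0]
    - [0, 0, 0, 0, 0, 0]

```text
time_s: 48.12
ee_pos: [0.4973, -0.1544, 0.1882]
eef_rot: [0.0, 0.722, -0.692, -0.0]
ft_force: [-0.5, 0.5, -4.2]
opening: 0.0327
```

Call:
drive_tool:
  plan:
    - [-1, 0, -5, 0, 0, 0]
    - [0, 0, -8, 0, 0, 0]
    - [0, 0, -8, 0, 0, 0]
    - [0, 0, -5, 0, 0, 0]
    - [0, 0, -1.5, 0, 0, 0]
    - [0, 0, 0, 0, 0, 0]

```text
time_s: 48.88
ee_pos: [0.4964, -0.1544, 0.1608]
eef_rot: [0.0, 0.722, -0.692, -0.0]
ft_force: [0.9, 0.3, -4.3]
opening: 0.0327
```

Call:
drive_tool:
  plan:
    - [0, 0, -2, 0, 0, 0]
    - [0, 0, -1, 0, 0, 0]
    - [0, 0, 0, 0, 0, 0]

```text
time_s: 49.25
ee_pos: [0.4966, -0.1544, 0.1583]
eef_rot: [-0.0, 0.722, -0.692, 0.0]
ft_force: [-0.2, 1.2, 0.3]
opening: 0.0333
```

Seated; release and back off to take final pictures.

Call:
drive_tool:
  plan:
    - [0, 0, 0, 0, 0, 0]
    - [0, 0, 0, 0, 0, 0]
    - [0, 0, 0, 0, 0, 0]
    - [0, 0, 0, 0, 0, 0]
    - [0, 0, 20, 0, 0, 0]
    - [0, 0, 40, 0, 0, 0]
    - [0, 0, 45, 0, 0, 0]
    - [-5, 30, 40, 0, 0, 0]
    - [-5, 50, 0, 0, 0, 0]
    - [-5, 55, 0, 0, 0, 0]
  claw: 100

```text
time_s: 50.5
ee_pos: [0.4812, -0.0183, 0.3035]
eef_rot: [-0.001, 0.722, -0.692, 0.0]
ft_force: [1.3, 0.6, -0.1]
opening: 0.0875
```

Call:
drive_tool:
  plan:
    - [-5, 55, 0, 0, 0, 0]
    - [-5, 30, 0, 0, 0, 0]
    - [0, 0, 0, 0, 0, 0]

```text
time_s: 50.88
ee_pos: [0.4711, 0.0674, 0.3029]
eef_rot: [-0.0, 0.723, -0.691, -0.0]
ft_force: [1.1, 0.3, 0.8]
opening: 0.0875
```

```bash
python3 - <<'E'
from h import *
o=r.get_obs(); print(o['time_s'],o['ee_pos'],o['ft_force'])
S=r.camera('side'); T=r.camera('top'); W=r.camera('wrist')
f=lambda a:cv2.resize(a,(400,300))
cv2.imwrite('pics/c4.png',np.vstack([np.hstack([f(S[190:340,80:280]),f(T[140:250,300:450])]),np.hstack([f(S[90:240,270:470]),f(W)])])[:,:,::-1])
E
```

```text
50.875 [0.47111603 0.06740285 0.3029326 ] [1.05362216 0.28178854 0.80639492]
```

View pics/c4.png

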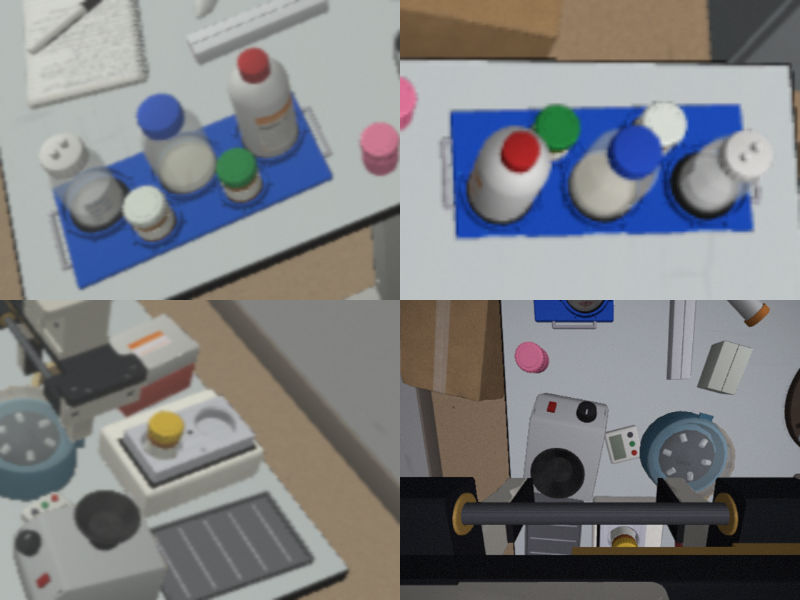

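Every item is upright in its well: red, blue and port bottles with green and white jars in the rack, yellow in the heater, tray empty. The gripper is clear, so I'm handing in.

```bash
python3 -c "
from workcell import r
print(r.job_done())"
```

```text
the job is handed in; nothing more can be done
None
```

The job is done and handed in at about 51 s of the 136 s allowed.

- **What I did:** I stood the red and blue bottles on the grey tray. Then I moved the yellow-lidded jar to the free heater well and the green-lidded jar to the rack well it left. Last, I returned the blue and red bottles to their own wells. The port bottle, the white-lidded jar and the pink look-alike were never touched.
- **Last checks:** The final pictures show everything upright in its well and the tray empty. Each time I set something down, it touched bottom within about 1 mm of the height expected for fully seated. The highest force shown after any move was about 13 N.
- **Disagreements:** The cameras differed by up to about 5 mm on some positions, such as the rack centre and the green jar. I used averages, and every item went into its well without snagging. I did not measure the final positions again beyond looking at the pictures.

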